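# Seat the proud cuvette in the photometer

## Task

The glass cuvette in the photometer stands proud in its cell and has to go fully home. Touching with the fingers only, gripping and lifting nothing, press the release tab at the photometer's front so that the spring-loaded cover pops up, push the cover all the way back to its stop, and then press the cuvette down until its stopper rests on the black cell block. Leave the cover fully open, as the reference cuvette goes into the free cell next, and leave the other things on the bench where they are.

Things in the scene. Friction and masses are not known exactly. Their poses are not given: they have to be found in the camera images.
- photometer: Bench photometer: white housing 168 x 150 x 68 mm, fixed. Origin: on the worktop under its middle; +x to its rear (hinge side), -x to its front (tab side, towards the robot within 30 degrees), +y to its left. It spans x -100 (tab's end) to +68 mm; deck at z = 68 mm. Beside the tab, left and right (from y = 28 mm out), sloping consoles rise to z = 66 mm at their rear; display left, keys right.
- cover_hinge (a point): Middle of the cover's hinge line: x = 60, y = 0, z = 76 mm in the photometer's frame. The line runs along the photometer's y. 25 mm in front of it a steel spring pin, 7 mm thick, lifts the cover and then stands up to z = 92 mm.
- cover (a joint): Angle of the grey cover (rad): a hood 132 mm wide, 30 mm tall, 105 mm from hinge to front, 100 g. 0 = shut and latched, 1.92 = at its stop, leaning back past upright. Unlatched, the spring lifts it to about 0.5; from there push it, 1 to 3 N at the edge (damped hinge). Let go below about 1.3 it sinks back to 0.5; farther on it stays where it is left, so push it right to the stop.
- cover_edge (a point): Middle of the front lower edge of the cover's lip (a ledge 50 mm wide, 4 mm thick, 8 mm out in front of the hood), 113 mm from the hinge line; moves with the cover. Shut: x = -53, z = 70 mm in the photometer's frame; sprung up: x about -42, z about 125 mm. A finger can then go in under it and push it up and back.
- tab (a joint): Angle of the release tab: 0 = at rest, 0.32 = pressed fully down; springs back by itself. The cover is let go at about 0.2. A press straight down at tab_press of 5 to 8 N takes it there; beyond is a hard stop.
- tab_press (a point): Where to press the tab: top of its ribbed grey paddle (44 x 44 mm, top at z = 66 mm at rest), 28 mm in front of its pivot, at x = -86, y = 0 in the photometer's frame; it goes down 7 to 9 mm. Behind it the latch nose stands up to z = 82 mm at x = -60 to -48, then the cover: keep the finger forward of x = -65.
- cuvette (a joint): How far the cuvette has been pushed down (m): it starts between 0 and 0.003 and is fully home at 0.010, where the stopper's flange rests on the cell block. The cell's leaf spring grips it with about 3 N, so it stays where it is left.
- cuvette_top (a point): Centre of the top of the cuvette's white stopper, 15.5 mm square, in the left cell (x = -10, y = 18 mm in the photometer's frame); its z is 89 mm above the worktop less the cuvette's joint value; fully home z = 79 mm.
- free_cell (a point): Mouth of the empty cell, 13.5 mm square, 36 mm to the right of the cuvette's, in the same black cell block (x -35 to 15, y -34 to 34 mm in the photometer's frame, top z = 70 mm). It stays empty.
- cell_rack: White cuvette rack 60 x 52 x 26 mm with four cells, behind the photometer to its left; fixed; origin under its middle.
- spare_cuvette: Reference cuvette with a white stopper, 15.5 x 15.5 x 39 mm, standing loose in the rack, top 45 mm above the worktop; origin at the middle of its foot. To be left alone.
- timer: Bench timer 60 x 66 x 19 mm lying left of the photometer; loose; origin under its middle. To be left alone.
- bottle_a: Blue-capped dropper bottle, 27 mm thick, 66 mm tall, standing right of the photometer; loose; origin under its middle. To be left alone.
- bottle_b: Red-capped dropper bottle, 27 mm thick, 66 mm tall, standing right of the photometer; loose; origin under its middle. To be left alone.
- test_plate: Flat white test plate (cassette), 67 x 52 x 5 mm, lying right of the photometer; loose; origin under its middle. To be left alone.
There are look-alikes about, which are no part of the job. Of the things that look like the photometer, the larger one is meant.

How it is judged:
By the outcome, as a careful person would: the job done as asked, in the order asked, and still so for the second after the job is handed in, with the robot touching nothing.
It also fails if it takes over 45 s, if anything falls off the work surface, if the arm or the gripper's body presses on something with over 40 N, if the wrist force passes 120 N, or if a joint passes its speed limit or range.

## Robot

A 6-joint arm with a two-finger parallel gripper is mounted at the origin on a cart in front of the work surface, level with it; the furniture and walls round the work are solid. World frame = base frame: x ahead of the robot, y to its left, z up, the work surface at z = 0. Lengths are in mm, angles in rad, forces in N, time in s.
With the tool pointing down it reaches from about 275 to 1000 mm from the base axis. Payload 8.4 kg.
Tool frame: the origin (TCP) lies at the very end of the fingers, on their centre line; the grasp point (between the pads) lies 19 mm behind it; x points along the fingers, z is the direction in which the jaws open and shut, and the axes are right-handed (so a half turn about x gives the same grasp; the last joint's range is limited). The gripper opens to 85 mm and grips with 20 to 120 N. Pads are 22 mm wide; open, the fingers measure 114 mm over their backs; the gripper's body (76 mm by 85 mm) begins 54 mm behind the grasp point. The pads swing forward as they close: fully open they stand 13 mm farther back than shut.
Start: joints at [-1.143, 0.353, 1.633, -0, 1.155, -0.002], TCP at [260.429, -568.159, 231.281] pointing down, gripper open.
Joint ranges: [-2.63, 2.63], [-0.92, 2.1], [0.06, 2.66], [-1.3, 4.44], [0, 2.69], [-3.02, 3.02]. Speed limits (rad/s): [2.22, 2.22, 2.79, 3.14, 3.14, 3.14].

## Interface

Orientations are given as [roll, pitch, yaw] about the fixed x, y, z axes, in that order (R = Rz(yaw) Ry(pitch) Rx(roll)).
In Python, from workcell import arm, vision gives the robot as it stands.
- The arm moves only by the tool drive_tool, never from a script. Its argument "plan" is a list of rows, each a list of 7 numbers: the finger opening in cm, from 0 to 8.54, then the shift along the tool's x, y, z in cm, then the turn, a rotation vector about the tool's x, y, z in degrees. A call has 1 to 12 rows; each row shifts and turns the commanded pose from where the row before left it, along the tool's axes as they then stand; what a row does not reach is not made up. A row lasts 1/12 s, in which the tool goes at most 41.7 mm and 7.16 degrees, less where a joint would pass 70% of its speed; a pose out of reach is approached as far as the arm can. A call is refused whole if a number of a shift passes 4.17 or a number of a turn 7.16, either way. A call with a gripper value outside its range is refused whole. The fingers move at their own pace and stop on an object; "newtons" is the grip in N (left out, the last holds). Time passes only in rows, so rows that do not move let the fingers close. It gives the time, the measured TCP pose, the force and the opening at its end, in the units of the state.
- arm.state(): the state, without advancing time (a new reading comes with each control period).
- vision.capture(name): name is "scene" or "side" or "wrist"; returns the picture (400x640x3 uint8, red, green, blue); there is no depth.
- vision.get_calibration(name): a dict with "fx", "fy", "cx", "cy" (pixels), "R" (3x3) and "t" (3): a world point X has camera coordinates R X + t; the wrist camera has in their place "hand_eye" (4x4, takes a point from camera to tool coordinates, whose origin is the TCP and whose axes are the tool frame's). Camera axes: x right, y down, z forward; pixel columns grow to the right and rows downward; lengths in mm; the calibration is good to about 2 mm. The wrist camera is an equidistant fisheye: a pixel r from the principal point sees the ray r / f radians off the axis. A picture is of the moment at which its call begins: read the wrist's pose just before it. get_calibration takes no time and is no camera call.
- arm.hand_in(): hands the job in, once; it reports no verdict.
The state is a dict: "time_s": time; "joint_positions": joint angles; "qd": joint speeds; "effort": joint torques, N m; "ee_pos": TCP position; "tcp_rot": TCP orientation; "wrist_force": force on the tool from outside, world axes, zero at the start; "wrist_torque": the same for the moment, N m; "gripper_width": opening from 0.0 (shut) to 1.0 (fully open).
Only numpy, scipy, OpenCV 4.12 (cv2) and the standard library are available. Lean on these libraries where they do the work, as an engineer would, in place of code of your own. Each camera call takes 0.05 s, during which the arm holds its last target.

## Working session

There is one attempt and no reset: what is moved stays moved. The work goes in short steps, Python scripts to look and compute and a tool call to move; the robot and the scene stay as the last step left them, time stands still between calls to the robot, and variables do not carry over. Pictures are saved under pics/ and viewed, and the job is handed in when it is done.

Besides the shell and the picture viewer there is one more tool, called as name([rows], argument=value, ...), one row to a line, values as JSON. drive_tool: Moves the arm, as the interface text tells. Its arguments: {"type":"object","properties":{"plan":{"type":"array"},"newtons":{"type":"number"}},"required":["plan"]}

```bash
mkdir -p pics; ls; python3 - <<'E'
from workcell import arm, vision
import cv2
print(arm.state())
for n in ["scene","side","wrist"]:
    c=vision.get_calibration(n); print(n,c)
    cv2.imwrite(f"pics/{n}0.png",cv2.cvtColor(vision.capture(n),cv2.COLOR_RGB2BGR))
E
```

```text
pics
{'time_s': 0.0, 'joint_positions': array([-1.14339952e+00,  3.53644656e-01,  1.63413617e+00, -3.62269573e-05,
        1.15522004e+00, -2.41352456e-03]), 'qd': array([ 0.00016661, -0.00020873, -0.00019816,  0.00077252,  0.00027166,
       -0.00049863]), 'effort': array([-2.28039979e-03, -6.05263209e+01, -3.42063296e+01,  1.60247691e-05,
        9.49440437e-03,  1.08192069e-06]), 'ee_pos': array([ 260.21783625, -567.72072107,  230.56300147]), 'tcp_rot': array([-3.12048933,  1.56938772,  2.02172464]), 'wrist_force': array([ 0.20576805,  0.08875767, -0.45973901]), 'wrist_torque': array([-0.04195699, -0.00202705, -0.01879032]), 'gripper_width': 0.9965887969446688}
scene {'fx': 436.70956866947324, 'fy': 436.70956866947324, 'cx': 320.63123230972633, 'cy': 195.81571457421822, 'R': array([[ 0.58273306, -0.81244075, -0.01903193],
       [-0.56455081, -0.38786328, -0.72859073],
       [ 0.58455501,  0.4353184 , -0.68468484]]), 't': array([-198.3292419 ,  430.92250132,  607.15693743])}
side {'fx': 413.3888225041406, 'fy': 413.3888225041406, 'cx': 317.9320551773936, 'cy': 193.4661647060269, 'R': array([[-0.98108069, -0.19350495, -0.00604274],
       [-0.07894406,  0.4283605 , -0.90015283],
       [ 0.1767725 , -0.88264552, -0.43553228]]), 't': array([548.89975612,  89.61735109, 936.25752687])}
wrist {'fx': 309.70691628693146, 'fy': 309.70691628693146, 'cx': 319.1109023997263, 'cy': 199.45869401572855, 'hand_eye': array([[ 1.65283994e-03, -2.86362323e-01,  9.58119976e-01,
        -1.42635277e+02],
       [ 1.75465714e-03, -9.58118979e-01, -2.86365052e-01,
         7.27190693e+01],
       [ 9.99997095e-01,  2.15448766e-03, -1.08114963e-03,
        -2.72947783e-01],
       [ 0.00000000e+00,  0.00000000e+00,  0.00000000e+00,
         1.00000000e+00]])}
```

View pics/scene0.png

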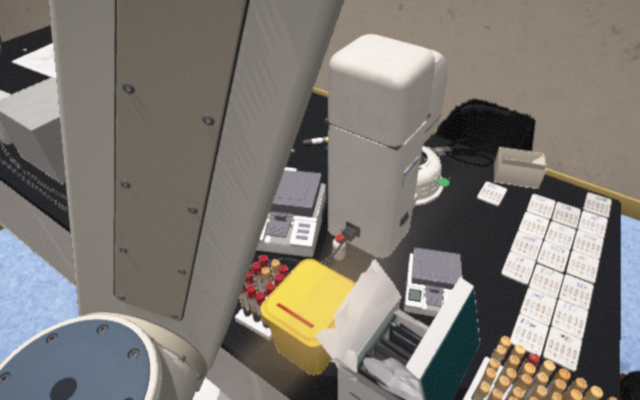

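View pics/side0.png

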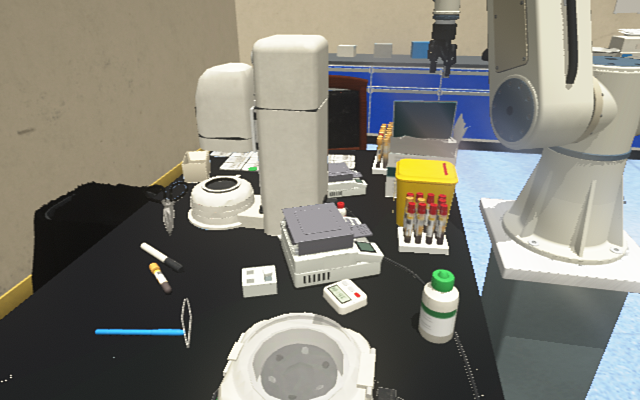

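View pics/wrist0.png

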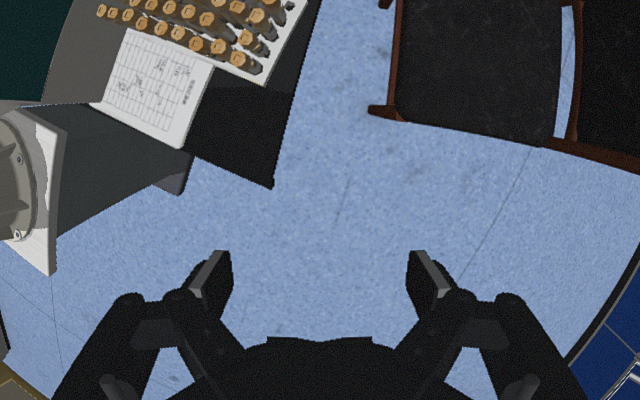

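```bash
python3 - <<'E'
import cv2
a=cv2.imread("pics/side0.png")[180:320,220:400]
cv2.imwrite("pics/side0c.png",cv2.resize(a,None,fx=4.2,fy=4.2,interpolation=cv2.INTER_CUBIC))
a=cv2.imread("pics/scene0.png")[150:330,220:480]
cv2.imwrite("pics/scene0c.png",cv2.resize(a,None,fx=3,fy=3,interpolation=cv2.INTER_CUBIC))
E
```

```text
(no output)
```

View pics/side0c.png

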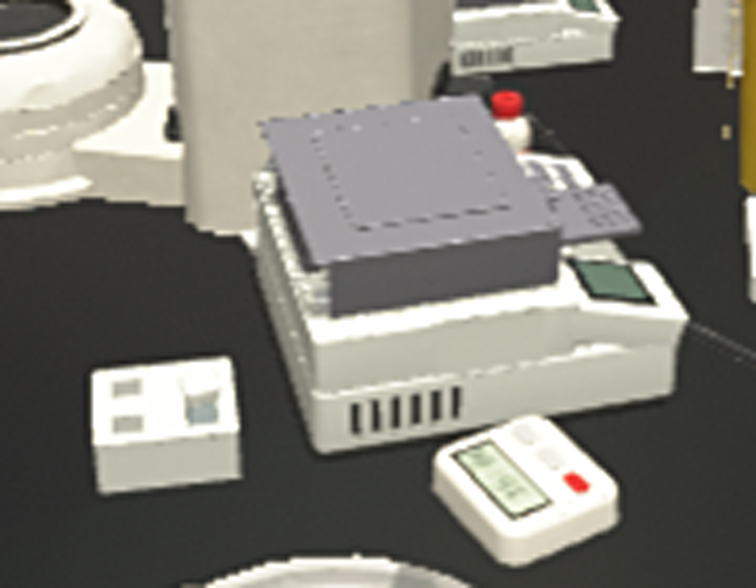

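View pics/scene0c.png

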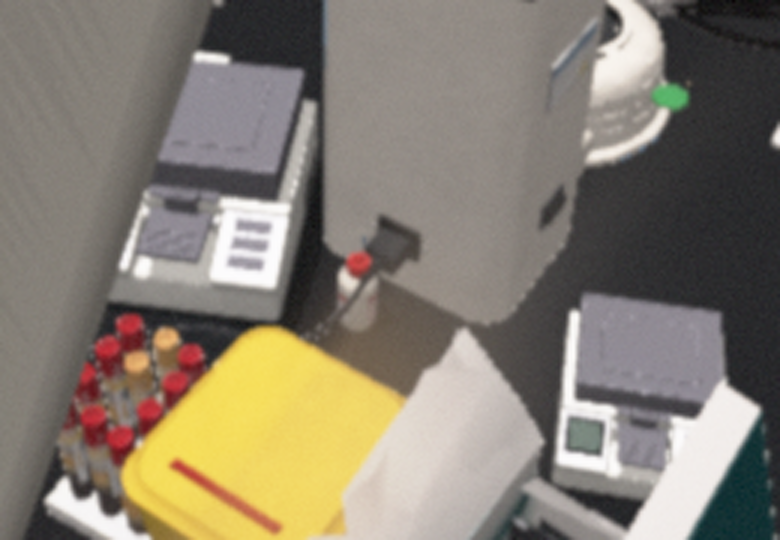

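```bash
cat > h.py <<'E'
import numpy as np, cv2
from workcell import arm, vision
from scipy.optimize import least_squares
from scipy.spatial.transform import Rotation as Ro
cal={n:vision.get_calibration(n) for n in ("scene","side","wrist")}
def proj(n,X):
    c=cal[n]; p=c["R"]@X+c["t"]; return np.array([c["cx"]+c["fx"]*p[0]/p[2],c["cy"]+c["fy"]*p[1]/p[2]])
def Rt(s): return Ro.from_euler("xyz",s["tcp_rot"]).as_matrix()
def projw(s,X):
    c=cal["wrist"]; H=c["hand_eye"]; pt=Rt(s).T@(X-s["ee_pos"]); p=H[:3,:3].T@(pt-H[:3,3])
    th=np.arctan2(np.hypot(p[0],p[1]),p[2]); r=c["fx"]*th/np.hypot(p[0],p[1]); return np.array([c["cx"]+r*p[0],c["cy"]+r*p[1]])
def world(q,P):
    c,s=np.cos(q[2]),np.sin(q[2]); return np.array([q[0]+c*P[0]-s*P[1],q[1]+s*P[0]+c*P[1],P[2]])
def cap(n,f):
    s=arm.state(); im=cv2.cvtColor(vision.capture(n),cv2.COLOR_RGB2BGR); cv2.imwrite(f,im); return s,im
E
python3 - <<'E'
from h import *
S=lambda u,v:(220+u/4.2,180+v/4.2)
T=lambda u,v:(220+u/3,150+v/3)
obs=[("side",S(640,232),(-100,22,66)),("side",S(605,185),(-100,-22,66)),
("side",S(560,235),(-45,66,100)),("side",S(483,97),(-45,-66,100)),("side",S(322,265),(60,66,100)),("side",S(262,122),(60,-66,100)),
("side",S(318,450),(68,75,0)),
("scene",T(138,252),(-100,22,66)),("scene",T(202,262),(-100,-22,66)),("scene",T(270,165),(-45,-66,100)),("scene",T(303,70),(60,-66,100)),("scene",T(157,160),(-45,66,100))]
f=lambda q:np.concatenate([proj(n,world(q,P))-uv for n,uv,P in obs])
r=least_squares(f,[600,100,0],loss="soft_l1",x_scale=[100,100,.1]);print(r.x);print(f(r.x).reshape(-1,2).round(1))
for n in("side","scene"):
    o=[x for x in obs if x[0]==n]
    g=lambda q:np.concatenate([proj(n,world(q,P))-uv for n,uv,P in o]);print(n,least_squares(g,[600,100,0],loss="soft_l1",x_scale=[100,100,.1]).x)
E
```

```text
[5.12566346e+02 2.13579603e+02 4.59400774e-01]
[[ -0.3  -1.9]
 [  0.   -1.4]
 [  0.4  -2.2]
 [ -2.6  -1.2]
 [  0.4  -0.8]
 [  0.5  -0.7]
 [ -0.3   4.7]
 [ -0.8  -0.6]
 [ -0.9  -1.5]
 [  2.2   2. ]
 [ -0.5   0.6]
 [-22.7  -2.7]]
side [5.11502537e+02 2.17112652e+02 4.42706775e-01]
scene [5.11781217e+02 2.12231374e+02 4.76255758e-01]
```

```bash
python3 - <<'E'
from h import *
def onz(n,uv,z):
    c=cal[n]; d=c["R"].T@np.array([(uv[0]-c["cx"])/c["fx"],(uv[1]-c["cy"])/c["fy"],1]); o=-c["R"].T@c["t"]; return (o+d*(z-o[2])/d[2]).round(0)
def tri(a,b):
    r=least_squares(lambda X:np.concatenate([proj("scene",X)-a,proj("side",X)-b]),[500,0,100]);return r.x.round(0),r.cost
print("tower base",[onz("scene",p,0) for p in((383,258),(330,230))],onz("side",(266,233),0))
print("tower top", tri((330,118),(255,103)),tri((405,150),(325,103)))
print("bottle red",onz("scene",(340,255),0))
print("bag tip",tri((374,264),(463,122)))
print("yellow corner",onz("scene",(278,368),0), tri((355,290),(398,162)),tri((265,310),(455,168)))
print("box lid corner",tri((468,280),(456,101)),tri((428,390),(393,101)))
print(Rt(arm.state()))
E
```

```text
tower base [array([543., -16.,   0.]), array([545., 121.,   0.])] [656. 123.   0.]
tower top (array([626., 159., 279.]), np.float64(375.11721289877704)) (array([553., -25., 275.]), np.float64(14.378860073884276))
bottle red [498.  63.   0.]
bag tip (array([301., -99., 264.]), np.float64(814.2394217459266))
yellow corner [232.  12.   0.] (array([369., -53., 124.]), np.float64(2.098530288634899)) (array([247.,  30., 150.]), np.float64(6.789171155142346))
box lid corner (array([ 320., -213.,  303.]), np.float64(937.6740825981967)) (array([ 296., -229.,  168.]), np.float64(1205.2988411670933))
[[-4.49538538e-04  9.09042493e-01  4.16703185e-01]
 [ 1.00614446e-03  4.16703427e-01 -9.09041936e-01]
 [-9.99999393e-01  1.06142174e-05 -1.10195232e-03]]
```

```bash
python3 - <<'E'
import cv2
a=cv2.imread("pics/side0.png")[0:260,180:500]
cv2.imwrite("pics/side0d.png",cv2.resize(a,None,fx=2.4,fy=2.2,interpolation=cv2.INTER_CUBIC))
E
```

```text
(no output)
```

View pics/side0d.png

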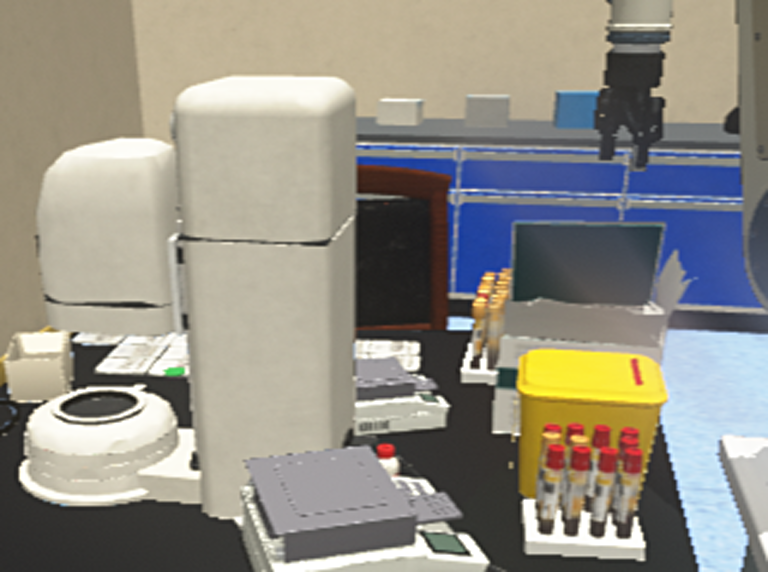

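```bash
cat >> h.py <<'E'
def Rtarget(yaw,tilt):
    # tilt: fingers lean forward (+ex) from straight down by tilt rad
    ex=np.array([np.cos(yaw),np.sin(yaw),0]);ey=np.array([-np.sin(yaw),np.cos(yaw),0]);Z=np.array([0,0,1.])
    x=-np.cos(tilt)*Z+np.sin(tilt)*ex; return np.column_stack([x,np.cross(ey,x),ey])
def rows(p0,R0,p1,R1,n,rv=None):
    """n equal rows, constant body twist approx: straight line in world, rotating"""
    if rv is None: rv=Ro.from_matrix(R0.T@R1).as_rotvec()
    rv=np.array(rv)
    out=[];R=R0.copy();d=(p1-p0)/n
    for i in range(n):
        out.append(np.r_[(R.T@d)/10,np.degrees(rv/n)].round(2)); R=R@Ro.from_rotvec(rv/n).as_matrix()
    return np.array(out),R
E
python3 - <<'E'
from h import *
np.set_printoptions(suppress=True)
s=arm.state();R0=Rt(s);p0=s["ee_pos"]
for z in (150,200,250,300): print(z,proj("side",np.array([320,-200,z])))
p1=p0+[20,60,180];
a,R=rows(p0,R0,p1,R0,6);print(a)
p2=np.array([413,166,380.]);Rg=Rtarget(.455,0)
rv=Ro.from_matrix(R0.T@Rg).as_rotvec();print(np.degrees(rv))
rv=np.array([rv[0] if rv[0]<0 else rv[0]-2*np.pi,0,0])
b,R=rows(p1,R0,p2,Rg,30,rv);print(b.tolist());print(R-Rg)
E
```

```text
150 [420.05953447 134.92657271]
200 [421.99910091 116.55697394]
250 [424.01832478  97.43294104]
300 [426.12221622  77.50702304]
[[-3.    0.72 -0.77  0.    0.    0.  ]
 [-3.    0.72 -0.77  0.    0.    0.  ]
 [-3.    0.72 -0.77  0.    0.    0.  ]
 [-3.    0.72 -0.77  0.    0.    0.  ]
 [-3.    0.72 -0.77  0.    0.    0.  ]
 [-3.    0.72 -0.77  0.    0.    0.  ]]
[178.55702906  -0.0021865    0.09836876]
[[0.1, 1.34, -1.86, -6.05, 0.0, 0.0], [0.1, 1.53, -1.71, -6.05, 0.0, 0.0], [0.1, 1.7, -1.54, -6.05, 0.0, 0.0], [0.1, 1.85, -1.35, -6.05, 0.0, 0.0], [0.1, 1.98, -1.15, -6.05, 0.0, 0.0], [0.1, 2.09, -0.93, -6.05, 0.0, 0.0], [0.1, 2.18, -0.71, -6.05, 0.0, 0.0], [0.1, 2.24, -0.47, -6.05, 0.0, 0.0], [0.1, 2.28, -0.23, -6.05, 0.0, 0.0], [0.1, 2.29, 0.01, -6.05, 0.0, 0.0], [0.1, 2.28, 0.25, -6.05, 0.0, 0.0], [0.1, 2.24, 0.49, -6.05, 0.0, 0.0], [0.1, 2.17, 0.72, -6.05, 0.0, 0.0], [0.1, 2.08, 0.95, -6.05, 0.0, 0.0], [0.1, 1.97, 1.16, -6.05, 0.0, 0.0], [0.1, 1.84, 1.36, -6.05, 0.0, 0.0], [0.1, 1.69, 1.55, -6.05, 0.0, 0.0], [0.1, 1.51, 1.72, -6.05, 0.0, 0.0], [0.1, 1.32, 1.87, -6.05, 0.0, 0.0], [0.1, 1.12, 2.0, -6.05, 0.0, 0.0], [0.1, 0.9, 2.1, -6.05, 0.0, 0.0], [0.1, 0.68, 2.19, -6.05, 0.0, 0.0], [0.1, 0.44, 2.25, -6.05, 0.0, 0.0], [0.1, 0.2, 2.28, -6.05, 0.0, 0.0], [0.1, -0.04, 2.29, -6.05, 0.0, 0.0], [0.1, -0.28, 2.27, -6.05, 0.0, 0.0], [0.1, -0.52, 2.23, -6.05, 0.0, 0.0], [0.1, -0.75, 2.16, -6.05, 0.0, 0.0], [0.1, -0.97, 2.07, -6.05, 0.0, 0.0], [0.1, -1.18, 1.96, -6.05, 0.0, 0.0]]
[[-0.00044954  0.0000002  -0.00000017]
 [ 0.00100614 -0.0000004  -0.00000076]
 [ 0.00000061 -0.00003836  0.00110134]]
```

drive_tool([
  [0,-3,0.7,-0.8,0,0,0],
  [0,-3,0.7,-0.8,0,0,0],
  [0,-3,0.7,-0.8,0,0,0],
  [0,-3,0.7,-0.8,0,0,0],
  [0,-3,0.7,-0.8,0,0,0],
  [0,-3,0.7,-0.8,0,0,0],
  [0,0.1,1.3,-1.9,-6,0,0],
  [0,0.1,1.5,-1.7,-6,0,0],
  [0,0.1,1.7,-1.5,-6,0,0],
  [0,0.1,1.9,-1.4,-6,0,0],
  [0,0.1,2,-1.2,-6,0,0],
  [0,0.1,2.1,-0.9,-6,0,0],
])

```text
time_s: 1.15
ee_pos: [304.8, -370.2, 405.0]
tcp_rot: [2.771, 1.57, 2.263]
wrist_force: [0.1, -0.2, -0.0]
gripper_width: -0.0
```

drive_tool([
  [0,0.1,2.2,-0.7,-6,0,0],
  [0,0.1,2.2,-0.5,-6,0,0],
  [0,0.1,2.3,-0.2,-6,0,0],
  [0,0.1,2.3,0,-6,0,0],
  [0,0.1,2.3,0.2,-6,0,0],
  [0,0.1,2.2,0.5,-6,0,0],
  [0,0.1,2.2,0.7,-6,0,0],
  [0,0.1,2.1,0.9,-6,0,0],
  [0,0.1,2,1.2,-6,0,0],
  [0,0.1,1.8,1.4,-6,0,0],
  [0,0.1,1.7,1.5,-6,0,0],
  [0,0.1,1.5,1.7,-6,0,0],
])

```text
time_s: 2.15
ee_pos: [359.8, -101.1, 393.1]
tcp_rot: [2.24, 1.571, 2.989]
wrist_force: [-0.3, -0.3, -0.4]
gripper_width: -0.002
```

drive_tool([
  [0,0.1,1.3,1.9,-6,0,0],
  [0,0.1,1.1,2,-6,0,0],
  [0,0.1,0.9,2.1,-6,0,0],
  [0,0.1,0.7,2.2,-6,0,0],
  [0,0.1,0.4,2.2,-6,0,0],
  [0,0.1,0.2,2.3,-6,0,0],
  [0,0.1,0,2.3,-6,0,0],
  [0,0.1,-0.3,2.3,-6,0,0],
  [0,0.1,-0.5,2.2,-6,0,0],
  [0,0.1,-0.8,2.2,-6,0,0],
  [0,0.1,-1,2.1,-6,0,0],
  [0,0.1,-1.2,2,-6,0,0],
])

```text
time_s: 3.15
ee_pos: [419.6, 168.3, 381.1]
tcp_rot: [1.826, 1.571, -2.451]
wrist_force: [0.2, 1.0, 1.2]
gripper_width: 0.0
```

```bash
python3 - <<'E'
from h import *
s,im=cap("wrist","pics/w1.png"); print({k:np.round(v,3) for k,v in s.items()}); print(Rt(s).round(3))
E
```

```text
{'time_s': np.float64(3.15), 'joint_positions': array([ 0.378, -0.046,  1.779, -0.   ,  1.408, -1.628]), 'qd': array([ 0.525,  0.282, -0.238, -0.001, -0.044, -0.726]), 'effort': array([ -3.512, -37.281, -36.813,   0.114,   0.149,   1.249]), 'ee_pos': array([419.56 , 168.347, 381.081]), 'tcp_rot': array([ 1.826,  1.571, -2.451]), 'wrist_force': array([0.179, 0.982, 1.16 ]), 'wrist_torque': array([-0.091, -0.028, -0.086]), 'gripper_width': np.float64(0.0)}
[[-0.    -0.907 -0.422]
 [-0.    -0.422  0.907]
 [-1.     0.    -0.   ]]
```

View pics/w1.png

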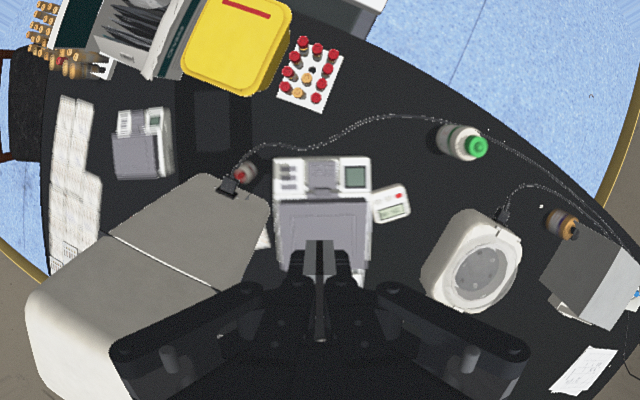

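drive_tool([
  [0,2,1.5,0,0,0,0],
  [0,2,1.5,0,0,0,0],
  [0,2,1.5,0,0,0,0],
  [0,2,1.5,0,0,0,0],
  [0,0,0,0,0,0,0],
  [0,0,0,0,0,0,0],
  [0,0,0,0,0,0,0],
])

```text
time_s: 3.78
ee_pos: [366.3, 142.6, 302.5]
tcp_rot: [-1.62, 1.569, 0.38]
wrist_force: [0.5, -0.8, 0.2]
gripper_width: 0.004
```

```bash
python3 - <<'E'
from h import *
s,im=cap("wrist","pics/w2.png"); print({k:np.round(v,3) for k,v in s.items()}); print(Rt(s).round(3))
q=(512.5,214,.457)
print(projw(s,world(q,(0,0,68))))
cap("scene","pics/s2.png");
a=im[100:280,230:470]; cv2.imwrite("pics/w2c.png",cv2.resize(a,None,fx=3.3,fy=3.3,interpolation=cv2.INTER_CUBIC))
E
```

```text
{'time_s': np.float64(3.783), 'joint_positions': array([ 0.367, -0.101,  1.998,  0.   ,  1.242, -1.633]), 'qd': array([ 0.   ,  0.   , -0.019, -0.001, -0.001, -0.001]), 'effort': array([-1.2000e-02, -2.8064e+01, -3.4310e+01, -2.0000e-03,  8.7000e-02,
        2.0000e-03]), 'ee_pos': array([366.286, 142.589, 302.502]), 'tcp_rot': array([-1.62 ,  1.569,  0.38 ]), 'wrist_force': array([ 0.502, -0.785,  0.249]), 'wrist_torque': array([-0.014,  0.019, -0.   ]), 'gripper_width': np.float64(0.004)}
[[ 0.002 -0.909 -0.416]
 [ 0.001 -0.416  0.909]
 [-1.    -0.002 -0.   ]]
[321.05645048 281.91729107]
```

View pics/w2c.png

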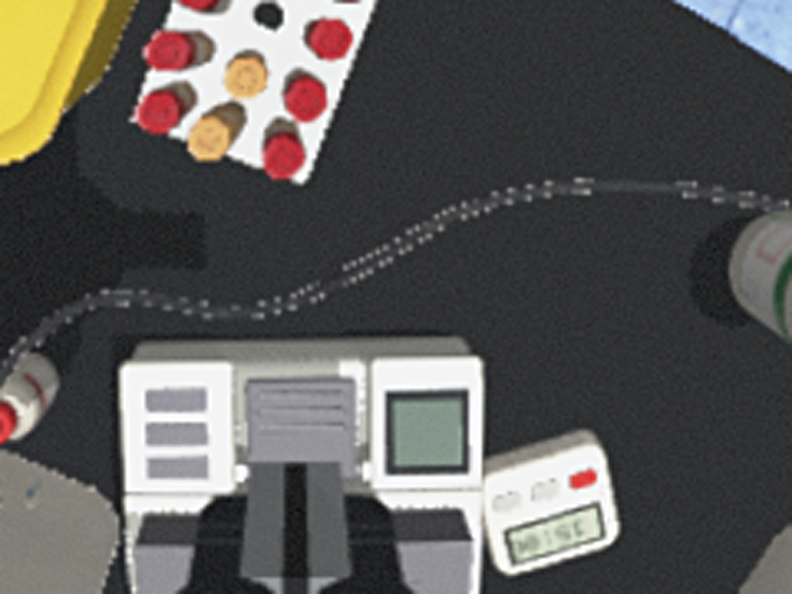

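View pics/s2.png

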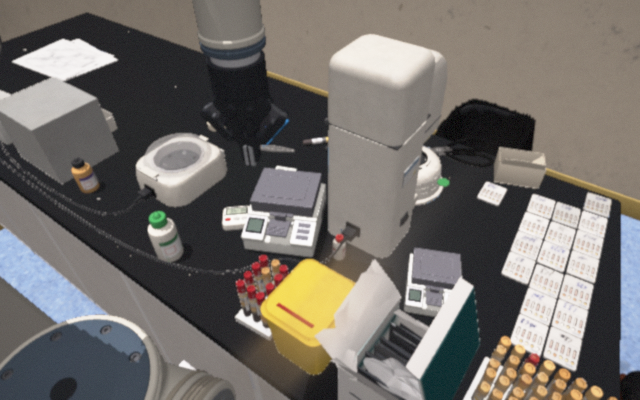

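```bash
python3 - <<'E'
import cv2
a=cv2.imread("pics/s2.png")[150:270,210:350]
cv2.imwrite("pics/s2c.png",cv2.resize(a,None,fx=5,fy=5,interpolation=cv2.INTER_CUBIC))
E
```

```text
(no output)
```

View pics/s2c.png

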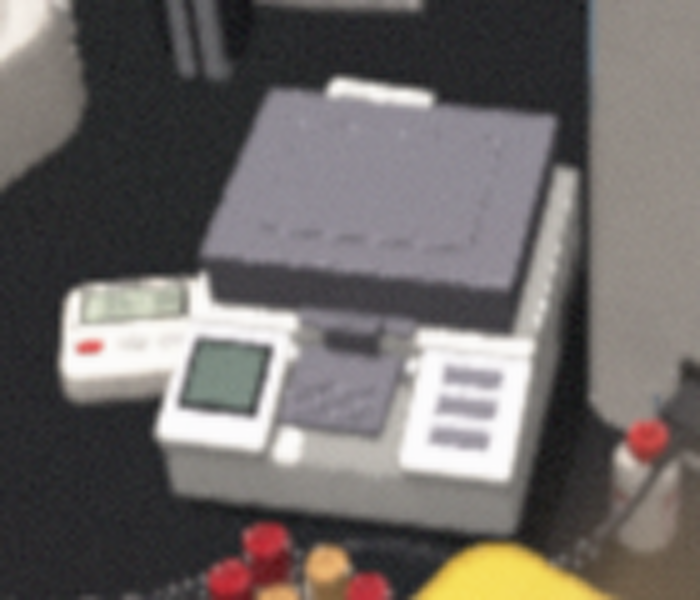

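```bash
python3 - <<'E'
from h import *
s={'ee_pos':np.array([366.286,142.589,302.502]),'tcp_rot':np.array([-1.62,1.569,0.38])}
s['tcp_rot']=Ro.from_matrix(np.array([[.002,-.909,-.416],[.001,-.416,.909],[-1,-.002,0]])).as_euler("xyz")
S=lambda u,v:(220+u/4.2,180+v/4.2)
T=lambda u,v:(210+u/5,150+v/5)
W=lambda u,v:(230+u/3.3,100+v/3.3)
obs=[("side",S(640,232),(-100,22,66)),("side",S(605,185),(-100,-22,66)),
("side",S(560,235),(-45,66,0)),("side",S(483,97),(-45,-66,0)),("side",S(322,265),(1,66,0)),("side",S(262,122),(1,-66,0)),
("scene",T(282,418),(-100,22,66)),("scene",T(377,434),(-100,-22,66)),("scene",T(515,290),(-45,-66,0)),("scene",T(557,117),(1,-66,0)),("scene",T(203,255),(-45,66,0)),("scene",T(268,90),(1,66,0)),
("wrist",W(247,380),(-100,-22,66)),("wrist",W(355,378),(-100,22,66)),("wrist",W(133,543),(-45,-66,0)),("wrist",W(474,541),(-45,66,0))]
def P(q,P):
    P=list(P); 
    if P[2]==0:P[2]=q[3]
    if P[0]==1:P[0]=q[4]
    return world(q,P)
pr=lambda n,X: projw(s,X) if n=="wrist" else proj(n,X)
def fit(o):
    f=lambda q:np.concatenate([pr(n,P(q,p))-uv for n,uv,p in o]+[[(q[3]-100)/5,(q[4]-60)/5]])
    r=least_squares(f,[512,214,.455,100,60],loss="soft_l1",x_scale=[100,100,.1,10,10]);print(r.x.round(3));return f(r.x)[:-2].reshape(-1,2).round(1)
print(fit(obs).tolist())
for n in("side","scene","wrist"): print(n,fit([o for o in obs if o[0]==n]).tolist())
E
```

```text
[5.12076e+02 2.14214e+02 4.39000e-01 9.84330e+01 6.18480e+01]
[[0.1, -1.1], [0.8, -0.8], [0.1, -0.9], [-1.6, -0.2], [-1.3, 0.1], [0.3, -0.1], [-2.5, -0.4], [-0.4, -0.9], [-1.8, -0.0], [-0.6, 1.0], [-1.4, -0.3], [-0.3, 0.3], [-0.9, 0.2], [0.2, 0.5], [-0.6, -0.2], [-0.8, -0.5]]
[5.11709e+02 2.18219e+02 4.42000e-01 9.99890e+01 5.99820e+01]
side [[0.1, -0.2], [0.7, 0.1], [0.1, -0.5], [-1.9, -0.1], [-0.5, 0.4], [0.8, 0.1]]
[5.12125e+02 2.11351e+02 4.53000e-01 1.00134e+02 6.26870e+01]
scene [[-0.7, 0.3], [1.4, -0.4], [-0.3, -0.4], [0.2, 0.3], [-0.4, -0.1], [0.2, 0.2]]
[5.11390e+02 2.14675e+02 4.40000e-01 1.00029e+02 6.00000e+01]
wrist [[-0.4, -0.1], [0.7, 0.2], [-0.2, 0.2], [-0.0, -0.2]]
```

```bash
cat >> h.py <<'E'
Q=(512,214.3,.442)
def loc(p):
    d=np.array(p)-[Q[0],Q[1],0]; c,s=np.cos(Q[2]),np.sin(Q[2]); return np.array([c*d[0]+s*d[1],-s*d[0]+c*d[1],d[2]])
def go(target,tilt,n):
    s=arm.state(); a,R=rows(s["ee_pos"],Rt(s),world(Q,target),Rtarget(Q[2],np.radians(tilt)),n); print("at",loc(s["ee_pos"]).round(1));print(a.tolist())
E
python3 -c "
from h import *
go((-80,0,78),15,8)"
```

```text
at [-162.1   -2.5  302.6]
[[2.81, -1.02, 0.04, -0.09, -0.01, -1.86], [2.84, -0.93, 0.04, -0.09, -0.01, -1.86], [2.87, -0.83, 0.04, -0.09, -0.01, -1.86], [2.9, -0.74, 0.04, -0.09, -0.01, -1.86], [2.92, -0.65, 0.04, -0.09, -0.01, -1.86], [2.94, -0.55, 0.03, -0.09, -0.01, -1.86], [2.95, -0.46, 0.03, -0.09, -0.01, -1.86], [2.97, -0.36, 0.03, -0.09, -0.01, -1.86]]
```

drive_tool([
  [0,2.8,-1,0,0,0,-1.9],
  [0,2.8,-0.9,0,0,0,-1.9],
  [0,2.9,-0.8,0.1,0,0,-1.9],
  [0,2.9,-0.7,0.1,0,0,-1.9],
  [0,2.9,-0.6,0.1,0,0,-1.9],
  [0,2.9,-0.6,0,0,0,-1.8],
  [0,2.9,-0.5,0,0,0,-1.8],
  [0,2.8,-0.4,0,0,0,-1.8],
  [0,0,0,0,0,0,0],
  [0,0,0,0,0,0,0],
  [0,0,0,0,0,0,0],
])

```text
time_s: 4.8
ee_pos: [438.4, 179.0, 80.9]
tcp_rot: [-1.571, 1.31, 0.43]
wrist_force: [0.3, 1.0, 0.7]
gripper_width: 0.001
```

```bash
python3 - <<'E'
from h import *
go((-80,0,78),15,1); print(arm.state()["wrist_force"], arm.state()["joint_positions"])
s,im=cap("side","pics/d3.png")
cv2.imwrite("pics/d3c.png",cv2.resize(im[150:300,220:420],None,fx=3.6,fy=3.6,interpolation=cv2.INTER_CUBIC))
E
```

```text
at [-81.6  -0.4  80.9]
[[0.32, -0.08, 0.04, -0.68, -0.18, -0.09]]
[0.27436167 0.96281332 0.67422598] [ 0.37419007  0.24789427  2.25887769  0.03902975  0.37515196 -1.66083479]
```

View pics/d3c.png

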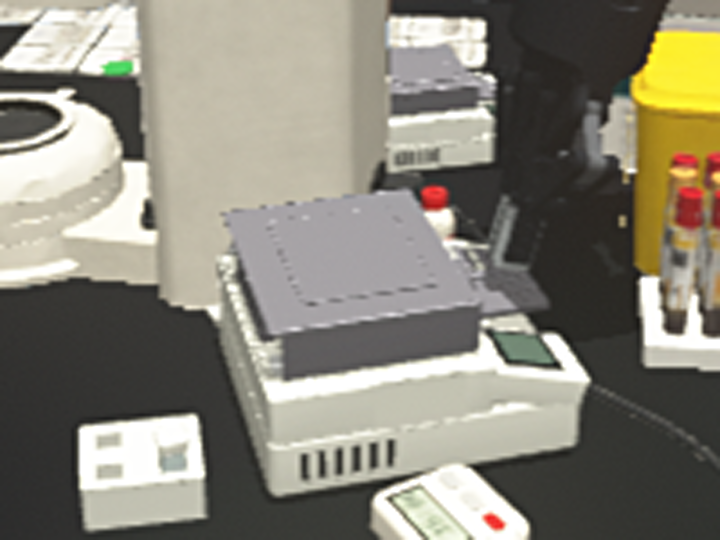

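drive_tool([
  [0,0.5,0.1,0,0,0,0],
  [0,0.5,0.1,0,0,0,0],
  [0,0.2,0.1,0,0,0,0],
  [0,0.2,0.1,0,0,0,0],
  [0,0,0,0,0,0,0],
])

```text
time_s: 5.27
ee_pos: [437.6, 178.7, 65.2]
tcp_rot: [-1.571, 1.31, 0.429]
wrist_force: [1.5, 0.2, 2.3]
gripper_width: 0.002
```

```bash
python3 - <<'E'
from h import *
go((-80,0,60),15,1); print(arm.state()["wrist_force"])
E
```

```text
at [-82.5  -0.4  65.2]
[[0.57, -0.1, 0.04, -0.67, -0.19, -0.05]]
[1.45901604 0.17517956 2.31555031]
```

drive_tool([
  [0,0.2,0,0,0,0,0],
  [0,0.2,0,0,0,0,0],
  [0,0.2,0,0,0,0,0],
  [0,0,0,0,0,0,0],
])

```text
time_s: 5.6
ee_pos: [437.2, 178.6, 58.6]
tcp_rot: [-1.57, 1.314, 0.43]
wrist_force: [-5.7, -4.1, 9.3]
gripper_width: -0.001
```

```bash
python3 - <<'E'
from h import *
go((-80,0,58),15,1); print(arm.state()["wrist_force"])
s,im=cap("side","pics/d4.png")
cv2.imwrite("pics/d4c.png",cv2.resize(im[150:300,220:420],None,fx=3.6,fy=3.6,interpolation=cv2.INTER_CUBIC))
E
```

```text
at [-82.9  -0.3  58.6]
[[0.13, -0.26, 0.03, -0.68, -0.17, -0.27]]
[-5.67668582 -4.09798397  9.25485726]
```

View pics/d4c.png

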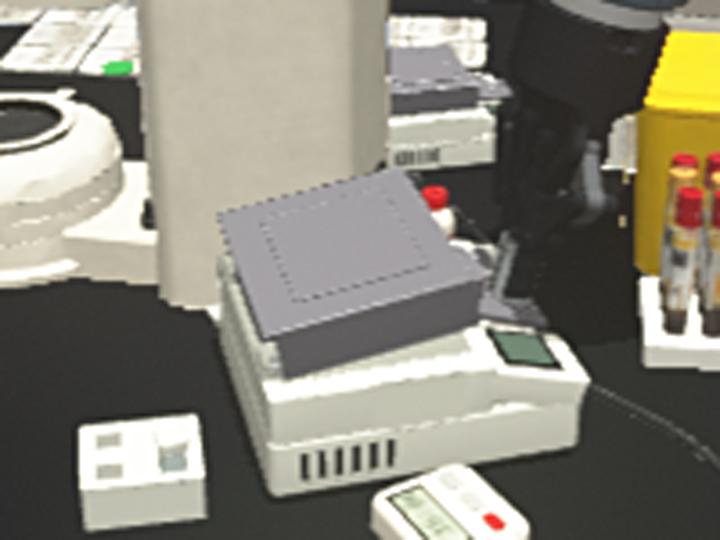

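drive_tool([
  [0,-1,0.3,0,0,0,0],
  [0,-1,0.5,0,0,0,0],
  [0,-0.5,1,0,0,0,0],
  [0,0,1,0,0,0,0],
  [0,0,0,0,0,0,0],
  [0,0,0,0,0,0,0],
])

```text
time_s: 6.15
ee_pos: [407.3, 164.9, 75.7]
tcp_rot: [-1.571, 1.312, 0.43]
wrist_force: [-0.8, 0.0, 0.7]
gripper_width: -0.002
```

```bash
python3 - <<'E'
from h import *
go((-80,0,58),15,1); s=arm.state();print(s["wrist_force"],s["joint_positions"])
s,im=cap("side","pics/d5.png")
cv2.imwrite("pics/d5c.png",cv2.resize(im[150:300,220:420],None,fx=3.6,fy=3.6,interpolation=cv2.INTER_CUBIC))
s,im=cap("wrist","pics/w5.png")
E
```

```text
at [-1.158e+02  1.000e-01  7.570e+01]
[[2.63, -3.01, 0.03, -0.68, -0.18, -0.16]]
[-0.80648155  0.04944477  0.69856146] [ 0.36906297  0.2172301   2.32785179  0.04700226  0.33839371 -1.67379437]
```

View pics/d5c.png

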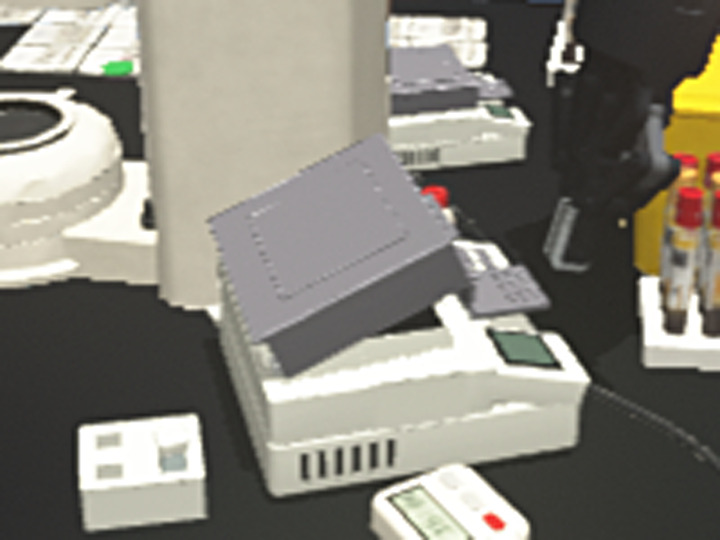

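View pics/w5.png

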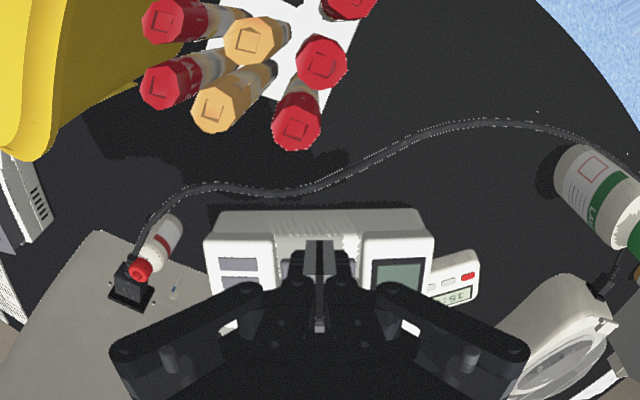

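```bash
cat >> h.py <<'E'
_D=np.array([[.3536,1.6341,1.1552,624.6,230.6],[-.101,1.998,1.242,393.1,302.5],[.2479,2.2589,.3752,473.5,80.9],[.2172,2.3279,.3384,439.4,75.7],[-.046,1.779,1.408,452.1,381.1]])
def fk(k,q):
    a,h,L2,L3,e,d=k; A=q[0];B=q[0]+q[1];C=B+q[2]
    return np.array([a+L2*np.sin(A)+L3*np.sin(B)+e*np.cos(B)+d*np.sin(C),h+L2*np.cos(A)+L3*np.cos(B)-e*np.sin(B)+d*np.cos(C)])
_r=least_squares(lambda k:np.concatenate([fk(k,x[:3])-x[3:] for x in _D]+[np.array([k[0]/100,(k[4])/100])]),[0,300,450,400,0,300])
K=_r.x
def ik(r,z,tilt):
    t=np.pi-np.radians(tilt)
    f=lambda q:np.r_[(fk(K,q)-[r,z])/100,q.sum()-t]
    s=least_squares(f,[.2,2.2,.5]);return s.x.round(3),round(s.cost,5)
E
python3 - <<'E'
from h import *
print(K.round(1),_r.fun.round(1))
for lx,z in((-55,125),(-40,140),(0,170),(40,190),(80,190)):
    w=world(Q,(lx,0,z)); r=np.hypot(w[0],w[1])
    for t in (15,25,35,45): print(lx,z,round(r),t,ik(r,z-20,t))
E
```

```text
Traceback (most recent call last):
NameError: name '_r' is not defined
```

```bash
python3 - <<'E'
from h import *
import h
print(K.round(1),h._r.fun.round(1))
for lx,z in((-55,125),(-40,140),(0,170),(40,190),(80,190)):
    w=world(Q,(lx,0,z)); r=np.hypot(w[0],w[1])
    for t in (15,25,35,45): print(lx,z,round(r),t,ik(r,z-20,t))
E
```

```text
[  0.9 288.8 567.9 492.8  57.2 339.1] [-0.   0.  -0.   0.1  0.  -0.  -0.  -0.   0.  -0.1  0.   0.6]
-55 125 500 15 (array([0.232, 2.192, 0.456]), np.float64(0.0))
-55 125 500 25 (array([0.201, 2.314, 0.189]), np.float64(0.0))
-55 125 500 35 (array([ 0.215,  2.432, -0.116]), np.float64(0.0))
-55 125 500 45 (array([ 0.296,  2.54 , -0.48 ]), np.float64(0.0))
-40 140 515 15 (array([0.224, 2.152, 0.504]), np.float64(0.0))
-40 140 515 25 (array([0.188, 2.275, 0.243]), np.float64(0.0))
-40 140 515 35 (array([ 0.191,  2.394, -0.054]), np.float64(0.0))
-40 140 515 45 (array([ 0.255,  2.504, -0.403]), np.float64(0.0))
0 170 555 15 (array([0.23, 2.05, 0.6 ]), np.float64(0.0))
0 170 555 25 (array([0.184, 2.175, 0.346]), np.float64(0.0))
0 170 555 35 (array([0.171, 2.296, 0.063]), np.float64(0.0))
0 170 555 45 (array([ 0.206,  2.409, -0.259]), np.float64(0.0))
40 190 595 15 (array([0.259, 1.952, 0.669]), np.float64(0.0))
40 190 595 25 (array([0.208, 2.081, 0.417]), np.float64(0.0))
40 190 595 35 (array([0.186, 2.204, 0.141]), np.float64(0.0))
40 190 595 45 (array([ 0.205,  2.319, -0.168]), np.float64(0.0))
80 190 635 15 (array([0.316, 1.869, 0.694]), np.float64(0.0))
80 190 635 25 (array([0.265, 2.001, 0.439]), np.float64(0.0))
80 190 635 35 (array([0.242, 2.126, 0.163]), np.float64(0.0))
80 190 635 45 (array([ 0.256,  2.241, -0.141]), np.float64(0.0))
```

```bash
cat >> h.py <<'E'
def tcp_for(th,t,ov,push):
    t=np.radians(t);E=np.array([60-113.2*np.cos(th-.053),76+113.2*np.sin(th-.053)])
    n=np.array([np.cos(t),np.sin(t)]);x=np.array([np.sin(t),-np.cos(t)])
    T=E-11*n+ov*x+push*n; return (T[0],0,T[1])
def path(pts,p=None,R=None):
    """pts: list of (target_local,tilt,n)"""
    if p is None: s=arm.state();p=s["ee_pos"];R=Rt(s)
    print("at",loc(p).round(1))
    for tg,ti,n in pts:
        P1=world(Q,tg);R1=Rtarget(Q[2],np.radians(ti)); a,_=rows(p,R,P1,R1,n); p,R=P1,R1
        for r in a: print(np.round(r,1).tolist(),end=",")
        print("  #",np.round(tg,0),ti)
E
python3 - <<'E'
from h import *
path([((-75,0,108),18,5),((-65,0,108),18,2)])
ths=np.linspace(.55,2.0,18)
R=Rtarget(Q[2],np.radians(18));p=world(Q,(-65,0,108))
path([(tcp_for(th,18-(th-.5)/1.5*18,10,2),18-(th-.5)/1.5*18,1 if i else 2) for i,th in enumerate(ths)],p,R)
E
```

```text
at [-114.6    0.    76. ]
[-0.4, -0.9, 0.0, -0.1, -0.0, -0.6],[-0.4, -0.9, 0.0, -0.1, -0.0, -0.6],[-0.4, -0.9, 0.0, -0.1, -0.0, -0.6],[-0.4, -0.9, 0.0, -0.1, -0.0, -0.6],[-0.4, -1.0, 0.0, -0.1, -0.0, -0.6],  # [-75   0 108] 18
[0.2, -0.5, -0.0, 0.0, 0.0, 0.0],[0.2, -0.5, -0.0, 0.0, 0.0, 0.0],  # [-65   0 108] 18
at [-65.  -0. 108.]
[-0.2, -1.1, 0.0, 0.0, -0.0, 0.3],[-0.2, -1.1, 0.0, 0.0, -0.0, 0.3],  # [-45.   0. 118.] 17.4
[-0.7, -0.7, 0.0, -0.0, 0.0, 1.0],  # [-40.   0. 126.] 16.376470588235293
[-0.6, -0.7, -0.0, -0.0, -0.0, 1.0],  # [-35.   0. 134.] 15.352941176470587
[-0.6, -0.8, -0.0, 0.0, -0.0, 1.0],  # [-29.   0. 141.] 14.329411764705881
[-0.5, -0.8, -0.0, 0.0, 0.0, 1.0],  # [-22.   0. 148.] 13.305882352941175
[-0.4, -0.8, -0.0, -0.0, 0.0, 1.0],  # [-15.   0. 155.] 12.28235294117647
[-0.4, -0.9, -0.0, -0.0, -0.0, 1.0],  # [ -7.   0. 160.] 11.258823529411764
[-0.3, -0.9, -0.0, 0.0, 0.0, 1.0],  # [  1.   0. 165.] 10.23529411764706
[-0.3, -0.9, 0.0, 0.0, -0.0, 1.0],  # [ 10.   0. 169.] 9.211764705882352
[-0.2, -0.9, 0.0, -0.0, -0.0, 1.0],  # [ 18.   0. 173.] 8.188235294117645
[-0.1, -0.9, -0.0, 0.0, 0.0, 1.0],  # [ 28.   0. 175.] 7.164705882352941
[-0.1, -1.0, 0.0, 0.0, -0.0, 1.0],  # [ 37.   0. 177.] 6.141176470588235
[-0.0, -1.0, 0.0, -0.0, 0.0, 1.0],  # [ 46.   0. 178.] 5.117647058823529
[0.1, -0.9, 0.0, -0.0, -0.0, 1.0],  # [ 56.   0. 179.] 4.094117647058823
[0.1, -0.9, -0.0, -0.0, 0.0, 1.0],  # [ 65.   0. 178.] 3.0705882352941174
[0.2, -0.9, -0.0, 0.0, 0.0, 1.0],  # [ 74.   0. 177.] 2.04705882352941
[0.2, -0.9, 0.0, -0.0, -0.0, 1.0],  # [ 84.   0. 174.] 1.0235294117647058
[0.3, -0.9, -0.0, 0.0, 0.0, 1.0],  # [ 93.   0. 171.] 0.0
```

drive_tool([
  [0,-0.4,-0.9,0,-0.1,0,-0.6],
  [0,-0.4,-0.9,0,-0.1,0,-0.6],
  [0,-0.4,-0.9,0,-0.1,0,-0.6],
  [0,-0.4,-0.9,0,-0.1,0,-0.6],
  [0,-0.4,-1,0,-0.1,0,-0.6],
  [0,0,0,0,0,0,0],
  [0,0,0,0,0,0,0],
])

```text
time_s: 6.83
ee_pos: [443.9, 181.8, 108.9]
tcp_rot: [-1.579, 1.257, 0.43]
wrist_force: [-0.2, 0.0, -0.6]
gripper_width: -0.004
```

```bash
python3 - <<'E'
from h import *
s,im=cap("side","pics/d6.png"); print(loc(s["ee_pos"]),s["wrist_force"],s["time_s"])
im=im.copy()
for th in (.4,.5,.6):
    for y in (25,-25):
        p=proj("side",world(Q,(60-113.2*np.cos(th-.053),y,76+113.2*np.sin(th-.053)))); print(th,y,p)
cv2.imwrite("pics/d6c.png",cv2.resize(im[160:260,260:400],None,fx=5,fy=5,interpolation=cv2.INTER_CUBIC))
E
```

```text
[-75.45337344  -0.25645955 108.85583295] [-0.18598966  0.00643089 -0.59219964] 6.8333
0.4 25 [347.54183162 216.50977318]
0.4 -25 [339.79277918 204.66711556]
0.5 25 [345.44345748 211.89727039]
0.5 -25 [337.75463379 200.22205256]
0.6 25 [342.78246728 207.51810809]
0.6 -25 [335.18498761 195.99987512]
```

View pics/d6c.png

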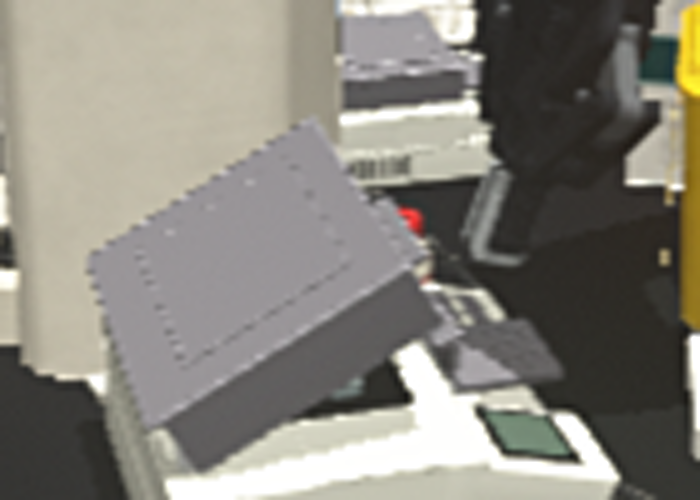

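drive_tool([
  [0,0.2,-0.5,0,0,0,0],
  [0,0.2,-0.5,0,0,0,0],
  [0,-0.2,-1.1,0,0,0,0.3],
  [0,-0.2,-1.1,0,0,0,0.3],
  [0,-0.7,-0.7,0,0,0,1],
  [0,-0.6,-0.7,0,0,0,1],
  [0,-0.6,-0.8,0,0,0,1],
  [0,0,0,0,0,0,0],
])

```text
time_s: 7.55
ee_pos: [487.6, 202.3, 143.8]
tcp_rot: [-1.581, 1.319, 0.428]
wrist_force: [0.3, 0.3, 0.4]
gripper_width: -0.0
```

```bash
python3 - <<'E'
from h import *
s,im=cap("side","pics/d7.png"); print(loc(s["ee_pos"]),s["wrist_force"],s["time_s"])
cv2.imwrite("pics/d7c.png",cv2.resize(im[140:260,240:400],None,fx=5,fy=5,interpolation=cv2.INTER_CUBIC))
E
```

```text
[-27.21697969  -0.43417963 143.83709588] [0.34905706 0.2900904  0.36928507] 7.55
```

View pics/d7c.png

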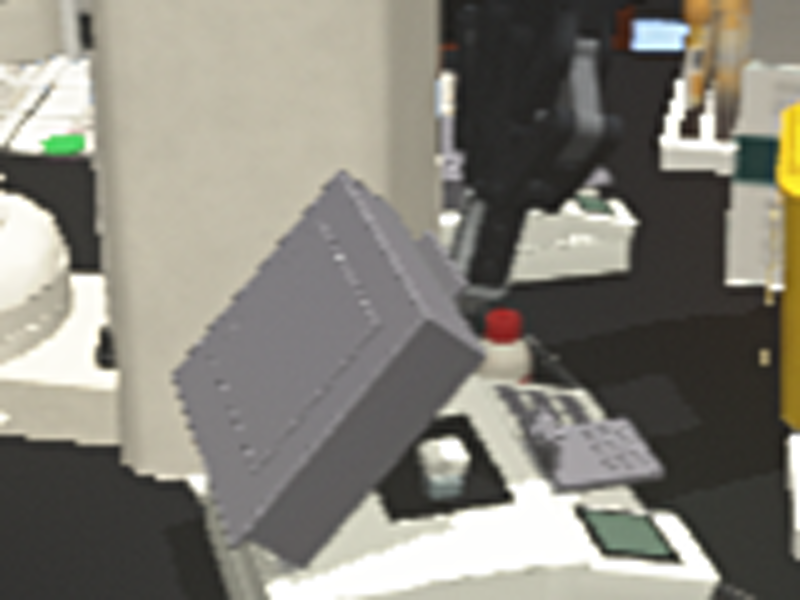

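drive_tool([
  [0,-0.5,-0.8,0,0,0,1],
  [0,-0.4,-0.8,0,0,0,1],
  [0,-0.4,-0.9,0,0,0,1],
  [0,-0.3,-0.9,0,0,0,1],
  [0,-0.3,-0.9,0,0,0,1],
  [0,-0.2,-0.9,0,0,0,1],
  [0,-0.1,-0.9,0,0,0,1],
  [0,-0.1,-1,0,0,0,1],
])

```text
time_s: 8.27
ee_pos: [543.3, 228.6, 176.9]
tcp_rot: [-1.592, 1.463, 0.417]
wrist_force: [-0.7, 0.1, -0.9]
gripper_width: -0.002
```

```bash
python3 - <<'E'
from h import *
s,im=cap("side","pics/d8.png"); print(loc(s["ee_pos"]),s["wrist_force"],s["time_s"])
cv2.imwrite("pics/d8c.png",cv2.resize(im[100:260,240:400],None,fx=3.7,fy=3.7,interpolation=cv2.INTER_CUBIC))
path([(tcp_for(th,18-(th-.5)/1.5*18,8,2),18-(th-.5)/1.5*18,1) for th in (1.55,1.63,1.71,1.8,1.86,1.92)])
E
```

```text
[ 34.38665795  -0.42103782 176.94493593] [-0.71778798  0.07159805 -0.87572677] 8.2667
at [ 37.2  -0.5 177.8]
[-0.2, -0.6, 0.0, -0.2, -0.2, 0.9],  # [ 43.   0. 180.] 5.399999999999999
[0.0, -0.9, 0.0, -0.0, 0.0, 1.0],  # [ 52.   0. 181.] 4.440000000000001
[0.1, -0.9, 0.0, 0.0, 0.0, 1.0],  # [ 61.   0. 180.] 3.4800000000000004
[0.2, -1.0, -0.0, -0.0, 0.0, 1.1],  # [ 71.   0. 179.] 2.3999999999999986
[0.2, -0.6, -0.0, 0.0, -0.0, 0.7],  # [ 78.   0. 178.] 1.6799999999999997
[0.2, -0.6, 0.0, 0.0, 0.0, 0.7],  # [ 84.   0. 176.] 0.9600000000000009
```

View pics/d8c.png

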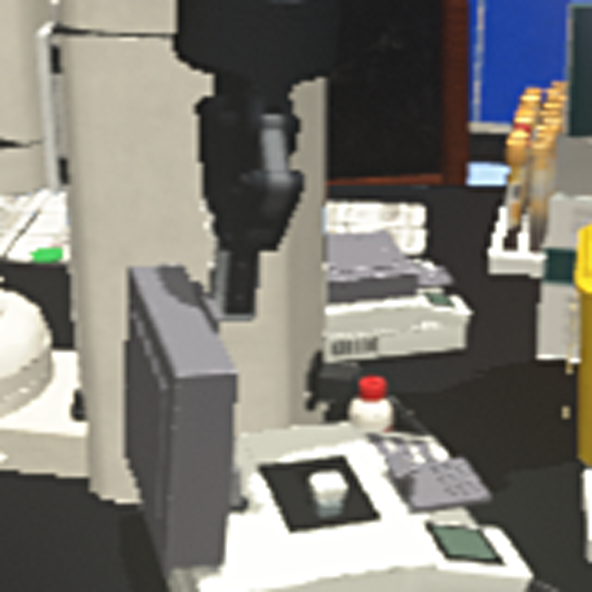

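drive_tool([
  [0,0,-0.8,0,0,0,0.9],
  [0,0.1,-0.9,0,0,0,1],
  [0,0.1,-0.9,0,0,0,1],
  [0,0.2,-0.9,0,0,0,1],
  [0,0.2,-0.6,0,0,0,0.7],
  [0,0.2,-0.6,0,0,0,0.7],
  [0,0,0,0,0,0,0],
])

```text
time_s: 8.9
ee_pos: [583.8, 247.5, 172.9]
tcp_rot: [-1.84, 1.562, 0.169]
wrist_force: [-13.1, -6.2, 14.6]
gripper_width: 0.004
```

```bash
python3 - <<'E'
from h import *
s,im=cap("side","pics/d9.png"); print(loc(s["ee_pos"]),s["wrist_force"],s["time_s"])
cv2.imwrite("pics/d9c.png",cv2.resize(im[100:260,240:400],None,fx=3.7,fy=3.7,interpolation=cv2.INTER_CUBIC))
E
```

```text
[ 79.07091524  -0.65645828 172.85614441] [-13.07543605  -6.17279406  14.61180153] 8.9
```

View pics/d9c.png

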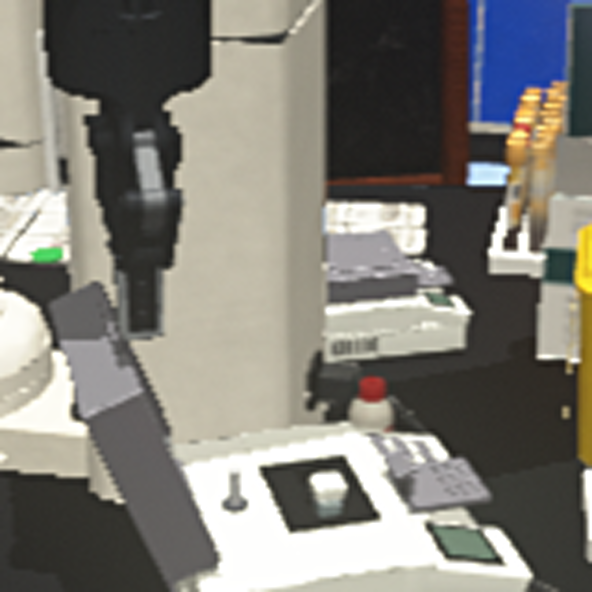

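drive_tool([
  [0,-0.2,1,0,0,0,0],
  [0,0,1.5,0,0,0,0],
  [0,0,2,0,0,0,0],
  [0,0,2,0,0,0,0],
  [0,0,2,0,0,0,0],
  [0,0,0,0,0,0,0],
  [0,0,0,0,0,0,0],
])

```text
time_s: 9.53
ee_pos: [508.8, 212.4, 173.7]
tcp_rot: [-1.708, 1.553, 0.301]
wrist_force: [-0.0, 0.3, -0.7]
gripper_width: 0.001
```

```bash
python3 - <<'E'
from h import *
s,im=cap("side","pics/d10.png"); print(loc(s["ee_pos"]),s["wrist_force"],s["time_s"])
cv2.imwrite("pics/d10c.png",cv2.resize(im[100:260,220:380],None,fx=3.7,fy=3.7,interpolation=cv2.INTER_CUBIC))
for th in (1.8,1.86,1.92):
    h=[]
    for L,u,y in((113,-6,25),(113,-6,-25),(105,-6,66),(105,24,66)):
        c,sn=np.cos(th),np.sin(th); h.append(((proj("side",world(Q,(60-L*c+u*sn,y,76+L*sn+u*c)))-[220,100])*3.7).round(0))
    print(th,h)
s2,im=cap("wrist","pics/w10.png")
q=[projw(s,world(Q,(-10+dx,18+dy,88))) for dx,dy in((0,0),(-7.75,-7.75),(-7.75,7.75),(7.75,7.75),(7.75,-7.75))]; print(np.round(q,1).tolist())
E
```

```text
[ -3.72516386  -0.34296958 173.74204149] [-0.03717792  0.32681363 -0.71153746] 9.5333
1.8 [array([219., 328.]), array([202., 287.]), array([238., 381.]), array([174., 402.])]
1.86 [array([205., 332.]), array([189., 291.]), array([225., 385.]), array([162., 410.])]
1.92 [array([191., 337.]), array([176., 296.]), array([212., 390.]), array([150., 418.])]
[[342.2, 195.8], [332.2, 186.1], [352.5, 186.1], [351.9, 205.3], [332.0, 205.4]]
```

View pics/d10c.png

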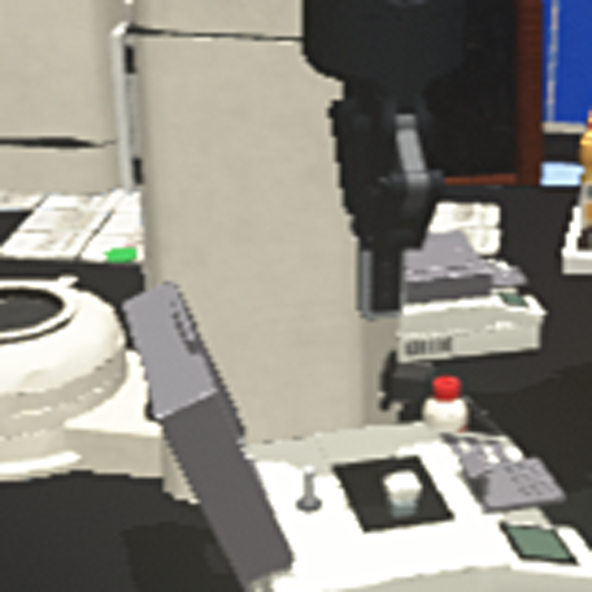

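View pics/w10.png

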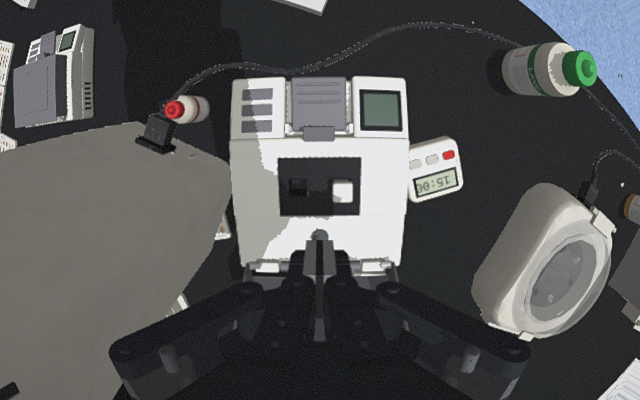

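```bash
python3 - <<'E'
from h import *
im=cv2.imread("pics/d10.png"); S=5; o=np.array([230,160])
b=cv2.resize(im[160:270,230:350],None,fx=S,fy=S,interpolation=cv2.INTER_CUBIC)
for th,col in((1.75,(0,255,0)),(1.92,(0,0,255))):
    c,sn=np.cos(th),np.sin(th)
    def W(L,u,y): return tuple(int(v) for v in (proj("side",world(Q,(60-L*c+u*sn,y,76+L*sn+u*c)))-o)*S)
    # sides
    for a,d in(((105,-6,66),(105,24,66)),((105,24,66),(0,24,66)),((105,-6,66),(0,-6,66)),((105,-6,66),(105,-6,-66)),((105,24,66),(105,24,-66)),((105,-6,-66),(105,24,-66))): cv2.line(b,W(*a),W(*d),col,1)
cv2.imwrite("pics/d10o.png",b)
E
```

```text
(no output)
```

View pics/d10o.png

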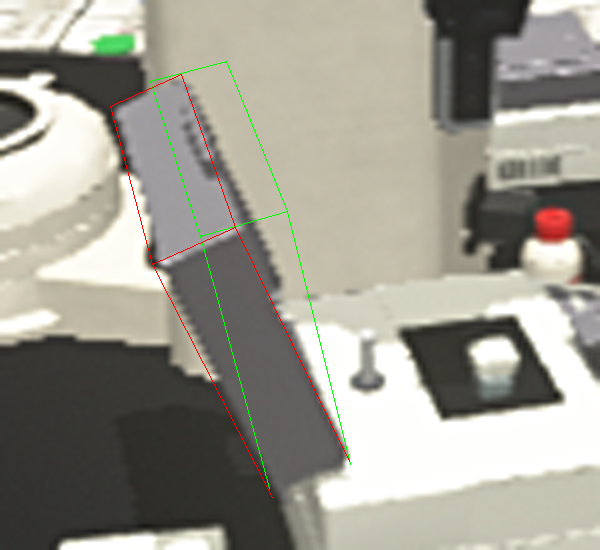

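```bash
python3 - <<'E'
from h import *
im=cv2.imread("pics/w10.png")
b=cv2.resize(im[130:240,250:400],None,fx=5,fy=5,interpolation=cv2.INTER_CUBIC);cv2.imwrite("pics/w10c.png",b)
s=arm.state()
for P in((-35,-34,70),(-35,34,70),(15,34,70),(15,-34,70),(-10,18,88),(-10,-18,70),(-100,22,66),(-100,-22,66)): print(P,((projw(s,world(Q,P))-[250,130])*5).round(0))
b=cv2.imread("pics/d10.png")
b=cv2.resize(b[215:250,295:355],None,fx=12,fy=12,interpolation=cv2.INTER_CUBIC);cv2.imwrite("pics/d10e.png",b)
for z in(76,79,86,89): print(z,[((proj("side",world(Q,(-10+a,18+c,z)))-[295,215])*12).round(0).tolist() for a,c in((-7.75,7.75),(7.75,7.75),(7.75,-7.75),(-7.75,-7.75))])
E
```

```text
(-35, -34, 70) [134. 138.]
(-35, 34, 70) [555. 137.]
(15, 34, 70) [545. 428.]
(15, -34, 70) [145. 428.]
(-10, 18, 88) [462. 317.]
(-10, -18, 70) [235. 286.]
(-100, 22, 66) [ 483. -268.]
(-100, -22, 66) [ 204. -267.]
76 [[453.0, 256.0], [359.0, 269.0], [333.0, 219.0], [426.0, 206.0]]
79 [[453.0, 239.0], [359.0, 253.0], [333.0, 203.0], [427.0, 190.0]]
86 [[454.0, 201.0], [359.0, 214.0], [333.0, 165.0], [427.0, 153.0]]
89 [[454.0, 185.0], [359.0, 198.0], [333.0, 149.0], [427.0, 137.0]]
```

View pics/w10c.png

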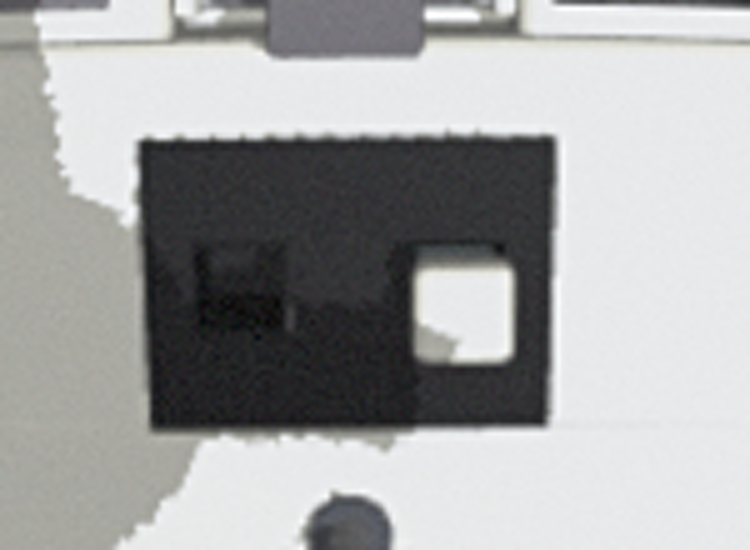

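View pics/d10e.png

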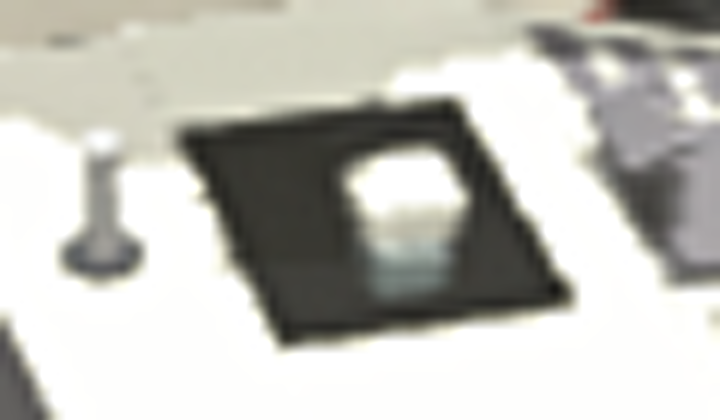

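```bash
python3 - <<'E'
from h import *
path([((-10,18,100),0,5)])
E
```

```text
at [ -2.1  -0.4 174. ]
[1.5, 0.2, 0.4, -0.0, -0.0, 0.2],[1.5, 0.2, 0.4, -0.0, -0.0, 0.2],[1.5, 0.2, 0.4, -0.0, -0.0, 0.2],[1.5, 0.2, 0.4, -0.0, -0.0, 0.2],[1.5, 0.2, 0.4, -0.0, -0.0, 0.2],  # [-10  18 100] 0
```

drive_tool([
  [0,0,0.2,0.4,0,0,0.2],
  [0,1.5,0.2,0.4,0,0,0.2],
  [0,1.5,0.2,0.4,0,0,0.2],
  [0,1.5,0.2,0.3,0,0,0.2],
  [0,1.5,0.1,0.3,0,0,0.2],
  [0,1.4,0,0,0,0,0],
  [0,0,0,0,0,0,0],
  [0,0,0,0,0,0,0],
])

```text
time_s: 10.3
ee_pos: [494.3, 225.5, 99.2]
tcp_rot: [2.558, 1.568, -1.716]
wrist_force: [-0.0, -0.5, -0.5]
gripper_width: -0.001
```

```bash
python3 - <<'E'
from h import *
s,im=cap("side","pics/d11.png"); print(loc(s["ee_pos"]),s["wrist_force"],s["time_s"]); print(Rt(s)[:,0])
b=cv2.resize(im[180:270,270:370],None,fx=6,fy=6,interpolation=cv2.INTER_CUBIC);cv2.imwrite("pics/d11c.png",b)
E
```

```text
[-11.17064308  17.72909101  99.2264782 ] [-0.02921466 -0.52995678 -0.54488631] 10.3
[-4.18074252e-04 -2.86088540e-03 -9.99995820e-01]
```

View pics/d11c.png

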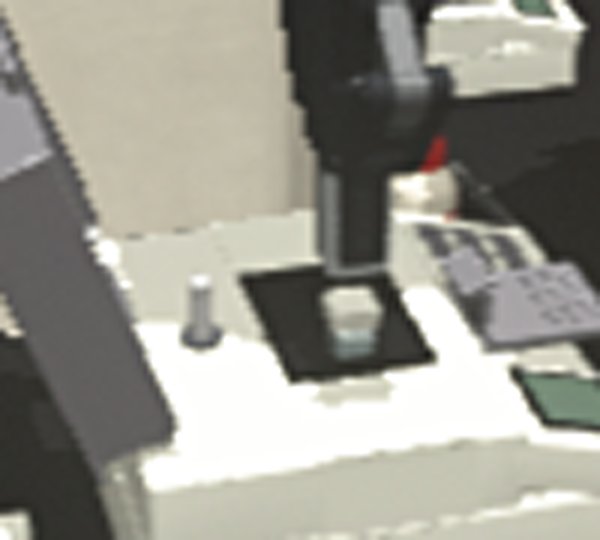

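Above the stopper (crop 350,300). Press down in small steps.

drive_tool([
  [0,0.4,0,0,0,0,0],
  [0,0.4,0,0,0,0,0],
  [0,0.3,0,0,0,0,0],
  [0,0.3,0,0,0,0,0],
  [0,0.2,0,0,0,0,0],
  [0,0,0,0,0,0,0],
])

```text
time_s: 10.85
ee_pos: [494.7, 225.4, 83.6]
tcp_rot: [-3.038, 1.568, -1.029]
wrist_force: [0.0, -0.5, -0.2]
gripper_width: -0.003
```

drive_tool([
  [0,0.2,0,0,0,0,0],
  [0,0.2,0,0,0,0,0],
  [0,0.1,0,0,0,0,0],
  [0,0,0,0,0,0,0],
  [0,0,0,0,0,0,0],
])

```text
time_s: 11.27
ee_pos: [494.6, 225.4, 78.9]
tcp_rot: [-3.054, 1.568, -1.045]
wrist_force: [-0.6, -0.9, 4.1]
gripper_width: -0.002
```

drive_tool([
  [0,0.1,0,0,0,0,0],
  [0,0.1,0,0,0,0,0],
  [0,0,0,0,0,0,0],
  [0,0,0,0,0,0,0],
])

```text
time_s: 11.6
ee_pos: [494.8, 225.4, 78.5]
tcp_rot: [-2.917, 1.568, -0.908]
wrist_force: [-6.2, -3.5, 24.3]
gripper_width: -0.0
```

drive_tool([
  [0,-0.5,0,0,0,0,0],
  [0,-1.5,0,0,0,0,0],
  [0,-3,0,0,0,0,0],
  [0,-3,1,-1,0,0,0],
  [0,-3,2,-1,0,0,0],
  [0,-2,2,0,0,0,0],
  [0,0,0,0,0,0,0],
  [0,0,0,0,0,0,0],
])

```text
time_s: 12.27
ee_pos: [457.7, 186.2, 207.8]
tcp_rot: [-2.386, 1.567, -0.377]
wrist_force: [0.1, -0.2, 0.2]
gripper_width: -0.002
```

```bash
python3 - <<'E'
from h import *
s,im=cap("side","pics/d12.png"); print(loc(s["ee_pos"]),s["wrist_force"],s["time_s"])
b=cv2.resize(im[150:310,230:390],None,fx=3.7,fy=3.7,interpolation=cv2.INTER_CUBIC);cv2.imwrite("pics/d12c.png",b)
b=cv2.resize(im[215:250,295:355],None,fx=12,fy=12,interpolation=cv2.INTER_CUBIC);cv2.imwrite("pics/d12e.png",b)
s,im=cap("wrist","pics/w12.png")
s,im=cap("scene","pics/s12.png")
E
```

```text
[-61.0887884   -2.18345545 207.76353563] [ 0.08005154 -0.18901663  0.19381378] 12.2667
```

View pics/d12c.png

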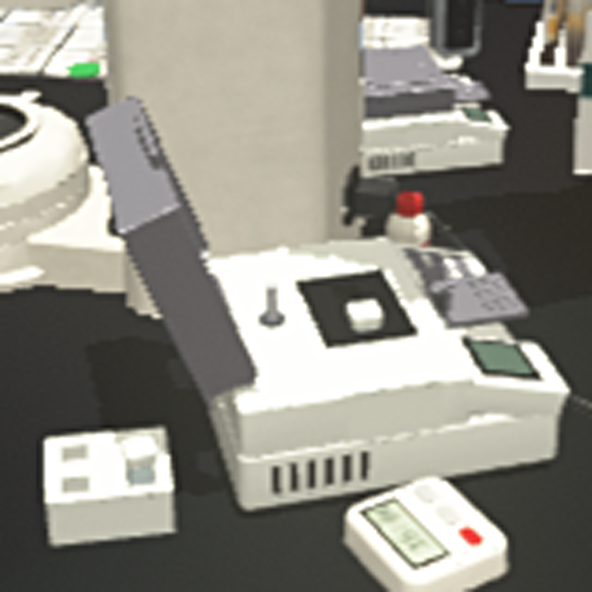

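View pics/d12e.png

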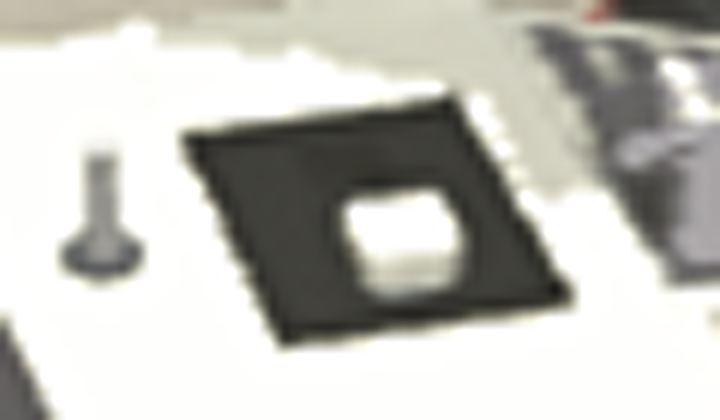

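View pics/w12.png

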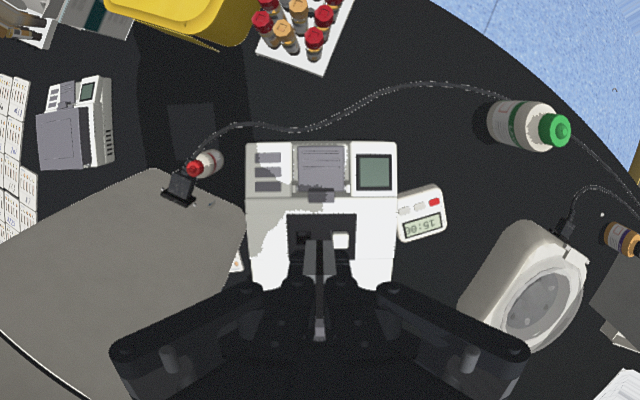

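View pics/s12.png

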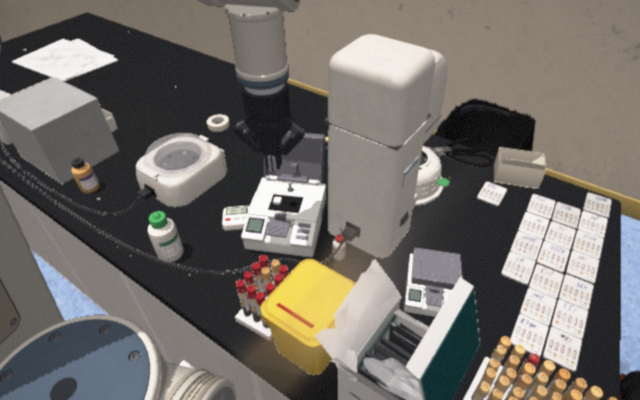

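The stopper rests on the block with no glass showing (side crop 400,240). The cover is still at its stop and the bench is otherwise unchanged, so I'm handing in.

```bash
python3 -c "
from h import *
print(arm.hand_in())"
```

```text
the job is handed in; nothing more can be done
None
```

I handed the job in at about 12.4 s of the 45 s allowed, with the cuvette fully home and the cover left fully open. I used closed fingers only, on the larger photometer beside the timer and rack.

- **Tab:** I pressed it down with about 9 N vertically. The cover popped up, and its edge matched the predicted position for 0.5 rad.
- **Cover:** I pushed it back along its arc to the stop, where the wrist force rose to about 20 N. After I let go, the side view matched the 1.92 rad outline. It looked unchanged in the last pictures.
- **Cuvette:** I pressed it down until it met the hard stop at about 24 N, with the fingertips at z = 78.5 mm against the expected 79 mm. The last side picture shows the stopper resting on the black cell block with no glass visible.
- **Everything else:** The free cell is empty. The timer, the rack with the spare cuvette and the red-capped bottle look unmoved. The blue-capped bottle and the test plate were hidden or not separately checked, but the arm went nowhere near them.

At hand-in the gripper was clear of everything, with wrist force near zero. None of the checks failed or disagreed beyond 1–2 mm, apart from the first position fix, where the two fixed cameras differed by about 7 mm sideways. I settled that by combining them with the wrist camera.

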